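# Unlock the pressure cooker

## Task

The pressure cooker has come off the hob and cooled, and is ready to be opened. With a fingertip, first push the small selector lever on its lid round to the red dot, as far as it goes, and only then push the lid's long handle anticlockwise (seen from above) to its stop, so that the lid is fully unlocked. Push gently: do not grip or lift anything, do not shove the cooker about, and leave the mug, the salt shaker, the pepper mill and the tin where they stand.

Things in the scene. Friction and masses are not known exactly. Their poses are not given: they have to be found in the camera images.
- cooker: Steel pressure cooker, 218 mm across, 4 kg, loose on a fixed cork disc. Origin: centre of the pot's underside; z up; -x runs along the pot's own long black handle (24 mm wide, out to 262 mm from the axis, top at 103 mm). At its far side a black loop out to 158 mm. The lid's flat top (88 mm radius) is 130 mm above the origin. Pushed over about 10 N at the handle, the cooker slides.
- cooker_lid (a joint): Turn of the lid on the pot. 0: locked, the lid's long handle exactly above the pot's. Grows anticlockwise from above to the hard stop at 0.60: fully unlocked. Friction 0.6 N m (about 3.5 N pushed at the handle), stays where left. While the selector is at a cooking setting, its cam blocks the lid after about 0.1 rad; with the lever at the red dot the lid is free.
- lid_handle (a point): Middle (across and in height) of the lid's long black handle, 185 mm from the cooker's axis, 128 mm above the cooker's origin; the handle runs on to 262 mm. It is 26 mm wide and 26 mm high (115 to 141 mm above the cooker's origin). Its frame: z up, -x outward. Below it, while locked: a 12 mm gap, then the pot's own handle, which does not turn with the lid.
- valve (a joint): Turn of the selector lever on the lid. 0: lever points at the red dot (steam release), at its hard stop. Grows clockwise from above: 1.05 one black bar, 1.75 two black bars (cooking settings; stop at 1.80). Starts at or between the two bars, so it must be pushed anticlockwise. Friction 0.06 N m (1 to 1.5 N near the tip), stays where left.
- valve_pivot (a point): On the selector's upright pivot axis, 83 mm from the cooker's axis, 148 mm above the cooker's origin (18 mm above the lid's top). Round it the black hub, 34 mm in diameter, top 27 mm above the lid.
- lever_tip (a point): Free end of the selector lever at mid-width: 57 mm from the pivot axis, 16.5 mm above the lid's top. The lever is a straight black arm with a white line on top, 12 mm wide, from 9 to 24 mm above the lid's top; it points inward over the lid. On the lid's other side a small safety valve stands 7 mm proud.
- red_mark (a point): Centre of the red dot (13 mm across) on the lid's top, 69 mm from the pivot axis: the lever points at it when it stands at steam release. It turns with the lid.
- salt_mill: Glass salt shaker with a grey top, 44 mm across, 90 mm high, loose, to the left of the cooker; origin at the centre of its underside. Bystander.
- pepper_mill: Wooden pepper mill, 58 mm across, 170 mm high, loose, to the left; origin at the centre of its underside. Bystander.
- mug: White mug with coloured stripes, 87 mm wide, 125 mm with its handle, 103 mm high, loose, to the left in front; origin at the centre of its underside. Bystander.
- tuna_tin: Flat round food tin, 86 mm across, 40 mm high, loose, to the right behind; origin at the centre of its underside. Bystander.

How it is judged:
By the outcome, as a careful person would: the job done as asked, in the order asked, and still so for the second after the job is handed in, with the robot touching nothing.
It also fails if it takes over 64 s, if anything falls off the work surface, if the arm or the gripper's body presses on something with over 40 N, if the wrist force passes 120 N, or if a joint passes its speed limit or range.

## Robot

A 6-joint arm with a two-finger parallel gripper is mounted at the origin on a cart in front of the work surface, level with it; the furniture and walls round the work are solid. World frame = base frame: x ahead of the robot, y to its left, z up, the work surface at z = 0. Lengths are in m, angles in degrees, forces in N, time in s.
With the tool pointing down it reaches from about 0.375 to 0.9 m from the base axis. Payload 3.1 kg.
Tool frame: the origin (TCP) lies midway between the tips of the shut fingers; the grasp point (between the pads) lies 19 mm behind it; z points along the fingers, y is the line along which they close (so a half turn about z gives the same grasp; the last joint's range is limited). The gripper opens to 87 mm and grips with 3 to 60 N. Pads are 19 mm wide; open, the fingers measure 117 mm over their backs; the gripper's body (75 mm by 190 mm) begins 51 mm behind the grasp point.
Start: joints at [-73.768, 30.224, 82.088, -0, 67.689, -10.227], TCP at [0.278, -0.559, 0.223] pointing down, gripper open.
Joint ranges: [-176.69, 176.69], [-43.24, 126.21], [12.49, 139.97], [-82, 262], [0, 151.66], [-163.58, 163.58]. Speed limits (degrees/s): [159.86, 159.86, 180, 180, 180, 180].

## Interface

Orientations are given as a 3x3 rotation matrix whose columns are the frame's x, y, z axes.
In Python, from rig import bot gives the robot as it stands.
- The arm moves only by the shell command python3 steer.py 'ROWS'. ROWS is rows parted by semicolons, their numbers by spaces, 1 to 20 of them, each of 7 numbers: dx, dy, dz in m, then a rotation vector rx, ry, rz in degrees, then the opening from 0.0 (shut) to 1.0 (fully open); each row is the pose to reach, as a shift and turn from the pose commanded when the command began, along the tool's axes at that moment; what a row does not reach only later rows make up. A row lasts 1/10 s, in which the tool goes at most 0.05 m and 8.59 degrees, less where a joint would pass 70% of its speed; a pose out of reach is approached as far as the arm can. The fingers move at their own pace and stop on an object; the grip force is fixed at half the most. Time passes only in rows, so rows that do not move let the fingers close. It prints the time, the measured TCP pose, the force, the opening and the grip force at its end.
- bot.read_state(): the state, without advancing time (a new reading comes with each control period).
- bot.capture(name): name is "scene" or "side" or "wrist"; returns a dict with "color" (384x512x3 uint8, red, green, blue), "K" (3x3 intrinsics, pixels), "view" (4x4, takes a point from world to camera coordinates); the wrist camera has in their place "mount" (4x4, takes a point from camera to tool coordinates, whose origin is the TCP and whose axes are the flange's). Camera axes: x right, y up, looking along -z (the intrinsics and any distortion apply to the point x, -y, -z); pixel columns grow to the right and rows downward; lengths in m; the calibration is good to about 2 mm. A picture is of the moment at which its call begins: read the wrist's pose just before it. There is no depth.
- bot.hand_in(): hands the job in; it is judged then, once.
The state is a dict: "time_s": time; "joint_positions": joint angles; "qvel": joint speeds; "tau": joint torques, N m; "position": TCP position; "tcp_rot": TCP orientation; "force": force on the tool from outside, world axes, zero at the start; "moment": the same for the moment, N m; "opening": opening from 0.0 (shut) to 1.0 (fully open); "grasp_force": force on a finger pad.
Only numpy, scipy, OpenCV 4.12 (cv2) and the standard library are available. Lean on these libraries where they do the work, as an engineer would, in place of code of your own. Each camera call takes 0.05 s, during which the arm holds its last target. There are 200 camera calls.

## Working session

There is one attempt and no reset: what is moved stays moved. The work goes in short steps, Python scripts to look and compute and a shell command to move; the robot and the scene stay as the last step left them, time stands still between calls to the robot, and variables do not carry over. Pictures are saved under pics/ and viewed, at most 11 in all, crops included, and the job is handed in when it is done.

```bash
ls; mkdir -p pics; python3 - <<'E'
from rig import bot
import cv2, numpy as np
s=bot.read_state(); print(s['time_s'],s['position'],s['tcp_rot'],s['opening'])
for n in ('scene','side'):
    c=bot.capture(n); cv2.imwrite(f'pics/{n}0.png',c['color'][...,::-1]); np.savez(f'pics/{n}0.npz',**{k:np.array(v) for k,v in c.items()})
    V=np.array(c['view']); print(n,-V[:3,:3].T@V[:3,3],c['K'],[k for k in c])
E
```

```text
pics
rig.py
steer.py
0.0 [ 0.27830957 -0.5587975   0.22157937] [[ 8.95237955e-01  4.45587960e-01 -6.11580311e-04]
 [ 4.45588221e-01 -8.95235633e-01  2.07321771e-03]
 [ 3.76292362e-04 -2.12853616e-03 -9.99997664e-01]] 1.001660196204213
scene [-0.64856389  0.08254832  0.94367281] [[457.54422468   0.         258.5250992 ]
 [  0.         457.54422468 196.71193477]
 [  0.           0.           1.        ]] ['color', 'K', 'view']
side [ 0.23210208 -1.1519959   0.64367694] [[427.96747816   0.         262.08029815]
 [  0.         427.96747816 200.2668244 ]
 [  0.           0.           1.        ]] ['color', 'K', 'view']
```

View pics/scene0.png

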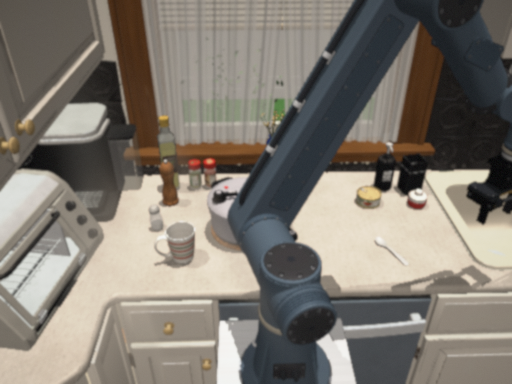

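View pics/side0.png

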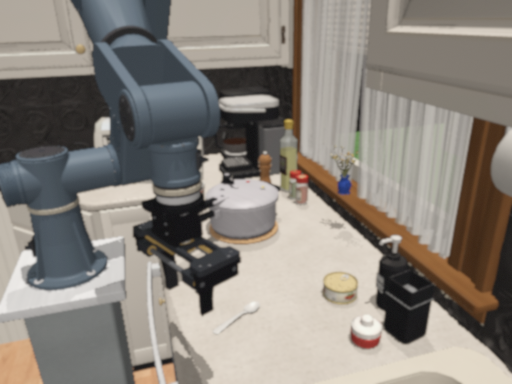

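The scene view shows the cooker at about (235,210), partly hidden by the arm. The mug is at (180,243), salt at (155,217) and pepper at (168,190). In the side view the lid centre is at about (243,190) and the cork at (243,238).

```bash
cat > h.py <<'E'
import numpy as np, cv2
from rig import bot
def cam(c,st=None):
    if 'view' in c: V=np.array(c['view'])
    else:
        T=np.eye(4);T[:3,:3]=st['tcp_rot'];T[:3,3]=st['position']
        V=np.linalg.inv(T@np.array(c['mount']))
    return np.array(c['K']),V
def ray(K,V,uv,z):
    d=np.array([(uv[0]-K[0,2])/K[0,0],-(uv[1]-K[1,2])/K[1,1],-1.]); R=V[:3,:3]
    o=-R.T@V[:3,3]; d=R.T@d; return o+d*(z-o[2])/d[2]
def proj(K,V,p):
    q=V[:3,:3]@np.array(p)+V[:3,3]; return K[0,2]+K[0,0]*q[0]/-q[2],K[1,2]-K[1,1]*q[1]/-q[2]
E
python3 - <<'E'
from h import *
for n,pts in (('side',[(243,188,.14),(243,230,0.01),(265,178,0.0),(340,290,.02)]),('scene',[(155,228,0),(182,262,0),(170,203,0),(213,205,.13)])):
    c=np.load(f'pics/{n}0.npz'); K,V=cam(c)
    for p in pts: print(n,p,ray(K,V,p[:2],p[2]).round(3))
c=bot.capture('wrist'); print({k:np.array(v).round(3).tolist() for k,v in c.items() if k!='color'})
E
```

```text
side (243, 188, 0.14) [0.538 0.086 0.14 ]
side (243, 230, 0.01) [0.524 0.048 0.01 ]
side (265, 178, 0.0) [0.743 0.513 0.   ]
side (340, 290, 0.02) [ 0.665 -0.361  0.02 ]
scene (155, 228, 0) [ 0.543  0.385 -0.   ]
scene (182, 262, 0) [ 0.376  0.279 -0.   ]
scene (170, 203, 0) [0.684 0.354 0.   ]
scene (213, 205, 0.13) [0.486 0.184 0.13 ]
{'K': [[301.521, 0.0, 253.08], [0.0, 301.521, 190.555], [0.0, 0.0, 1.0]], 'mount': [[0.001, 0.959, 0.283, 0.079], [1.0, -0.001, 0.0, 0.0], [0.001, 0.283, -0.959, -0.162], [0.0, 0.0, 0.0, 1.0]]}
```

```bash
python3 steer.py '0.1 -0.08 -0.1 0 0 0 0;0.465 -0.394 -0.18 0 0 0 0;0.465 -0.394 -0.18 0 0 0 0;0.465 -0.394 -0.18 0 0 0 0;0.465 -0.394 -0.18 0 0 0 0;0.465 -0.394 -0.18 0 0 0 0;0.465 -0.394 -0.18 0 0 0 0;0.465 -0.394 -0.18 0 0 0 0;0.465 -0.394 -0.18 0 0 0 0;0.465 -0.394 -0.18 0 0 0 0;0.465 -0.394 -0.18 0 0 0 0;0.465 -0.394 -0.18 0 0 0 0;0.465 -0.394 -0.18 0 0 0 0;0.465 -0.394 -0.18 0 0 0 0;0.465 -0.394 -0.18 0 0 0 0;0.465 -0.394 -0.18 0 0 0 0;0.465 -0.394 -0.18 0 0 0 0;0.465 -0.394 -0.18 0 0 0 0'
cat > snap.py <<'E'
import sys
from h import *
s=bot.read_state(); c=bot.capture('wrist'); n=sys.argv[1]
K,V=cam(c,s); np.savez(f'pics/{n}.npz',color=c['color'],K=K,view=V)
cv2.imwrite(f'pics/{n}.png',c['color'][...,::-1]); print(s['time_s'],s['position'],s['force'],s['tcp_rot'].round(3).tolist())
E
python3 snap.py w1
```

```text
time_s: 1.95
position: [0.5188, -0.0008, 0.4022]
tcp_rot: [[0.896, 0.444, -0.001], [0.444, -0.896, 0.0], [-0.001, -0.0, -1.0]]
force: [-0.6, 0.0, -0.4]
opening: 0.004
grasp_force: 0.0
1.95 [ 0.51881525 -0.00076812  0.40219017] [-0.59597807  0.02579004 -0.42456904] [[0.896, 0.444, -0.001], [0.444, -0.896, 0.0], [-0.001, -0.0, -1.0]]
```

View pics/w1.png

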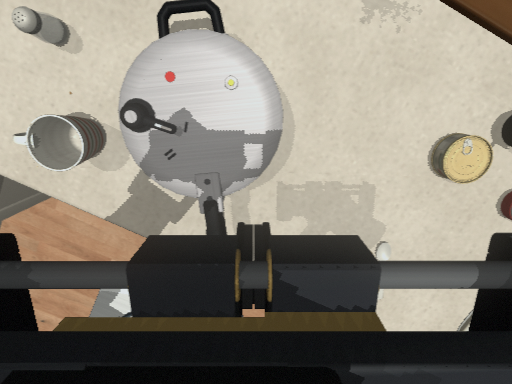

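The wrist view shows the lid with centre about (203,115), hub (137,115), lever tip about (176,128), red dot (170,76), pot loop at top (190,18), and the handle from (208,180) running down to (215,235).

```bash
python3 - <<'E'
from h import *
c=np.load('pics/w1.npz'); K,V=c['K'],c['view']; im=c['color']
hsv=cv2.cvtColor(im,cv2.COLOR_RGB2HSV)
m=cv2.inRange(hsv,(0,120,80),(8,255,255))|cv2.inRange(hsv,(172,120,80),(180,255,255))
m[:, 300:]=0
_,_,st,ce=cv2.connectedComponentsWithStats(m); i=st[1:,4].argmax()+1; red=ce[i]; print('red',red,st[i])
s=cv2.imread('pics/side0.png'); h2=cv2.cvtColor(s,cv2.COLOR_BGR2HSV)
# dark blob
g=im.max(2); d=(g<55).astype('uint8'); d[:85]=0;d[150:]=0;d[:,:110]=0;d[:,190:]=0
_,lb,st,ce=cv2.connectedComponentsWithStats(d); print(st[1:][st[1:,4]>8],ce[1:][st[1:,4]>8])
for cork in (.0,.008,.012,.016,.02):
    r=ray(K,V,red,cork+.130); p=ray(K,V,(137,115),cork+.157); t=ray(K,V,(176,128.5),cork+.154)
    print(cork,r.round(4),p.round(4),'red-piv',np.linalg.norm((r-p)[:2]).round(4),'lev',np.linalg.norm((t-p)[:2]).round(4))
b=cv2.resize(cv2.imread('pics/w1.png')[0:240,100:300],None,fx=3,fy=2.5*1,interpolation=cv2.INTER_CUBIC) if 0 else cv2.resize(cv2.imread('pics/w1.png')[0:150,100:300],None,fx=4,fy=4,interpolation=cv2.INTER_CUBIC)
cv2.imwrite('pics/w1z.png',b)
q=cv2.resize(cv2.imread('pics/side0.png')[150:250,190:300],None,fx=6,fy=6,interpolation=cv2.INTER_CUBIC); cv2.imwrite('pics/s0z.png',q)
E
```

```text
red [169.71428571  76.33766234] [165  72  10  10  77]
[[134 103  20  16  66]
 [137 123  10   6  28]] [[144.25757576 110.1969697 ]
 [140.89285714 125.92857143]]
0.0 [0.5684 0.1497 0.13  ] [0.5065 0.1632 0.157 ] red-piv 0.0634 lev 0.0522
0.008 [0.5688 0.1476 0.138 ] [0.5082 0.1606 0.165 ] red-piv 0.0621 lev 0.0511
0.012 [0.569  0.1465 0.142 ] [0.509  0.1593 0.169 ] red-piv 0.0614 lev 0.0506
0.016 [0.5692 0.1454 0.146 ] [0.5098 0.1581 0.173 ] red-piv 0.0608 lev 0.0501
0.02 [0.5694 0.1444 0.15  ] [0.5106 0.1568 0.177 ] red-piv 0.0601 lev 0.0496
```

View pics/w1z.png

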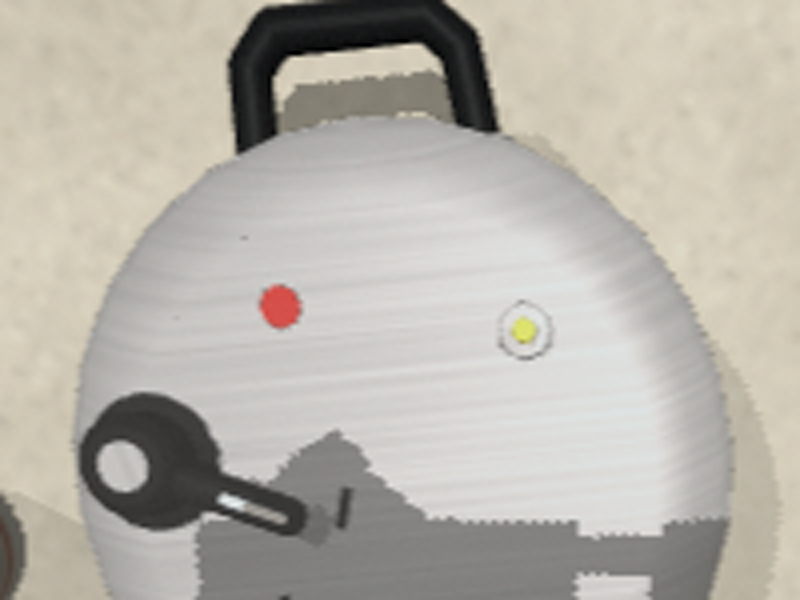

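View pics/s0z.png

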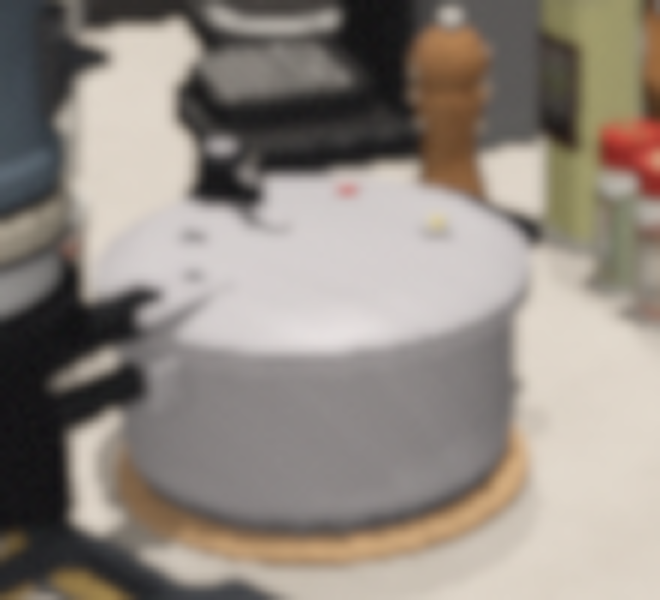

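The crops show the lever about 70° clockwise of the red dot. They also show a silver knob on the hub, at (130,116) in the wrist view and about (227,174) in the side view, and the dot in the side view at about (248,181.5). I triangulate from these.

```bash
cat >> h.py <<'E'
def tri(A,B,a,b):
    P=[]
    for (K,V) in (A,B):
        F=np.diag([1,-1,-1])@V[:3]; P.append(K@F)
    X=cv2.triangulatePoints(P[0],P[1],np.array(a,float),np.array(b,float)).ravel(); return X[:3]/X[3]
E
python3 - <<'E'
from h import *
w=np.load('pics/w1.npz'); s=np.load('pics/side0.npz'); A=(w['K'],w['view']);B=cam(s)
for n,a,b in (('red',(169.7,76.3),(247.8,181.5)),('saf',(231.2,82.5),(262.8,187)),('knob',(130.5,116.5),(227,174.5))):
    X=tri(A,B,a,b); print(n,X.round(4),np.subtract(proj(*A,X),a).round(1))
# pot/lid outline in wrist image: rim ellipse points (upper/left/right of lid), fit circle on plane z
px=[(120,105),(123,90),(140,55),(165,36),(200,29),(240,42),(265,65),(280,95),(283,115),(278,145)]
for z in (.10,.12,.13,.14):
    P=np.array([ray(*A,p,z)[:2] for p in px]); M=np.c_[2*P,np.ones(len(P))]; q=np.linalg.lstsq(M,(P**2).sum(1),rcond=None)[0]
    print(z,q[:2].round(4),np.sqrt(q[2]+q[:2]@q[:2]).round(4))
for z in (.154,.127,.14):
    print(z,[ray(*A,p,z).round(4)[:2].tolist() for p in ((208,182),(206,205),(222,205),(207,235),(225,235))])
for z in (.157,.165): print('lever',ray(*A,(175.5,128.5),z).round(4),ray(*A,(155.5,123.5),z).round(4),'hub',ray(*A,(137,115.3),z).round(4),'knob',ray(*A,(130.5,116.5),z+.015).round(4))
q=cv2.resize(cv2.imread('pics/w1.png')[90:240,110:310],None,fx=4,fy=4,interpolation=cv2.INTER_CUBIC); cv2.imwrite('pics/w1h.png',cv2.convertScaleAbs(q,alpha=1.8,beta=20))
E
```

```text
red [0.5701 0.1475 0.1363] [ 0.7 -0.8]
saf [0.5992 0.0706 0.1412] [ 0.7 -0.7]
knob [0.5043 0.1675 0.1626] [ 1.2 -1.3]
0.1 [0.532  0.0921] 0.1214
0.12 [0.5345 0.0896] 0.1162
0.13 [0.5358 0.0883] 0.1135
0.14 [0.537  0.0871] 0.1109
0.154 [[0.4639, 0.043], [0.4314, 0.0317], [0.4416, 0.0111], [0.389, 0.0113], [0.4008, -0.0125]]
0.127 [[0.4556, 0.0436], [0.4209, 0.0315], [0.4318, 0.0096], [0.3757, 0.0098], [0.3884, -0.0156]]
0.14 [[0.4596, 0.0433], [0.426, 0.0316], [0.4365, 0.0103], [0.3821, 0.0106], [0.3944, -0.0141]]
lever [0.5128 0.1114 0.157 ] [0.5071 0.1375 0.157 ] hub [0.5062 0.163  0.157 ] knob [0.5042 0.1651 0.172 ]
lever [0.5143 0.1099 0.165 ] [0.5087 0.1355 0.165 ] hub [0.5078 0.1605 0.165 ] knob [0.506  0.1624 0.18  ]
```

View pics/w1h.png

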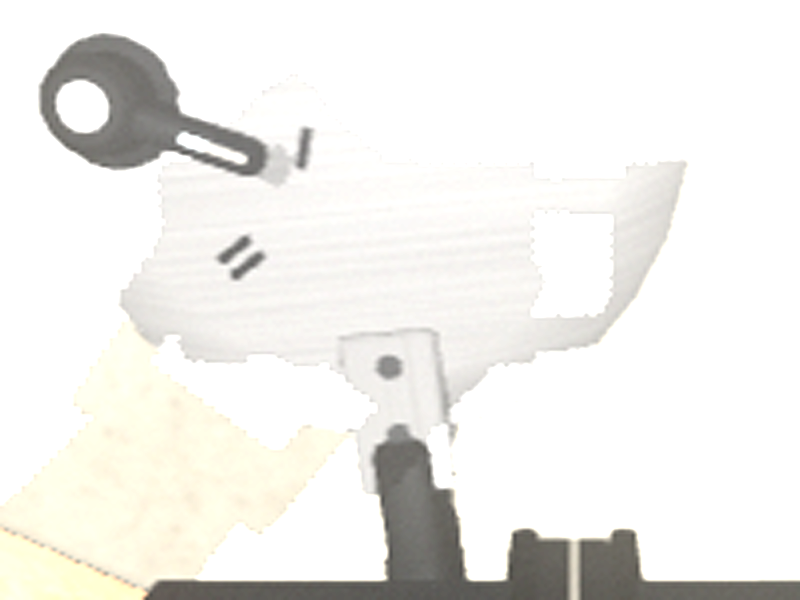

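```bash
python3 steer.py '0.02 -0.05 0.03 0 0 0 0;0.02 -0.1 0.06 0 0 0 0;0.02 -0.124 0.11 0 0 0 0;0.02 -0.124 0.155 0 0 0 0;0.02 -0.124 0.2 0 0 0 0;0.02 -0.124 0.22 0 0 0 0;0.02 -0.124 0.235 0 0 0 0;0.02 -0.124 0.243 0 0 0 0;0.02 -0.124 0.248 0 0 0 0;0.02 -0.124 0.252 0 0 0 0;0.02 -0.124 0.252 0 0 0 0'; python3 snap.py w2
```

```text
time_s: 3.1
position: [0.4824, 0.1201, 0.1509]
tcp_rot: [[0.895, 0.445, 0.001], [0.445, -0.895, 0.0], [0.001, 0.0, -1.0]]
force: [-0.4, 0.5, -0.1]
opening: 0.006
grasp_force: 0.0
3.1 [0.48236165 0.12013833 0.15094756] [-0.393284    0.46554926 -0.08175817] [[0.895, 0.445, 0.001], [0.445, -0.895, 0.0], [0.001, 0.0, -1.0]]
```

View pics/w2.png

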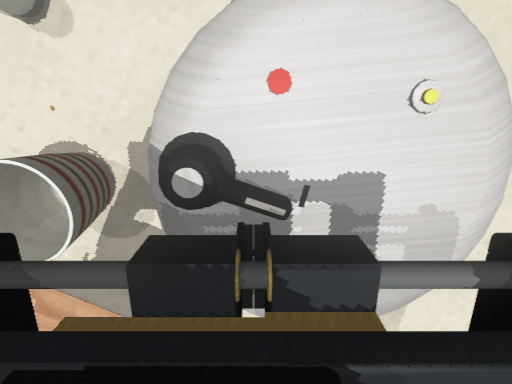

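The fingertip stands just below the lever in the wrist view: lever tip (290,212), hub about (195,172), red dot (279,81).

```bash
python3 - <<'E'
from h import *
w=np.load('pics/w2.npz'); a=np.load('pics/w1.npz'); A=(w['K'],w['view']); B=(a['K'],a['view'])
red=tri(A,B,(279,81),(169.7,76.3)); print('red',red,'saf',tri(A,B,(431,97),(231.2,82.5)),'tip',tri(A,B,(290,212),(175.5,130)))
t=ray(*A,(288,213),.162); l=ray(*A,(247,200),.162); d=(t-l)[:2]; d/=np.linalg.norm(d); piv=t[:2]-.056*d
print('tip',t,'dir',d,'piv',piv, 'piv-red',red[:2]-piv,np.hypot(*(red[:2]-piv)))
phi0=np.arctan2(d[1],d[0]); r=red[:2]-piv; phi1=np.arctan2(r[1],r[0]); print(np.degrees([phi0,phi1]))
s=bot.read_state(); p0=s['position'][:2]; X=s['tcp_rot'][:2,:2]
for ph in np.r_[np.linspace(phi0,phi1,9),phi1+.06,phi1+.12]:
    u=np.array([np.cos(ph),np.sin(ph)]); n=np.array([u[1],-u[0]]); P=piv+.042*u+.0155*n
    print(np.degrees(ph).round(0),P.round(4),(X.T@(P-p0)).round(3),'rz',round(-max(0,np.degrees(ph)+90-26.5),0))
E
```

```text
red [0.5688938  0.14749378 0.13841058] saf [0.59783938 0.07087347 0.14291859] tip [0.51027149 0.11091816 0.15609786]
tip [0.51037696 0.11332677 0.162     ] dir [ 0.13925057 -0.99025718] piv [0.50257893 0.16878117] piv-red [ 0.06631487 -0.02128739] 0.06964779242976127
[-81.99551785 -17.79687964]
-82.0 [0.4931 0.125 ] [0.012 0.   ] rz 0
-74.0 [0.4993 0.1241] [0.017 0.004] rz 0
-66.0 [0.5055 0.1241] [0.022 0.007] rz 0
-58.0 [0.5118 0.125 ] [0.028 0.009] rz -6.0
-50.0 [0.5178 0.1267] [0.035 0.01 ] rz -14.0
-42.0 [0.5235 0.1292] [0.041 0.01 ] rz -22.0
-34.0 [0.5288 0.1325] [0.047 0.01 ] rz -30.0
-26.0 [0.5336 0.1365] [0.053 0.008] rz -38.0
-18.0 [0.5378 0.1412] [0.059 0.006] rz -46.0
-14.0 [0.5394 0.1433] [0.061 0.005] rz -49.0
-11.0 [0.5409 0.1456] [0.064 0.003] rz -53.0
```

```bash
python3 steer.py '0.006 0 0 0 0 0 0;0.012 0 0 0 0 0 0;0.017 0.004 0 0 0 0 0;0.022 0.007 0 0 0 0 0;0.028 0.009 0 0 0 -6 0;0.035 0.01 0 0 0 -14 0;0.038 0.01 0 0 0 -18 0;0.041 0.01 0 0 0 -22 0;0.044 0.01 0 0 0 -26 0;0.047 0.01 0 0 0 -30 0;0.05 0.009 0 0 0 -34 0;0.053 0.008 0 0 0 -38 0;0.056 0.007 0 0 0 -42 0;0.058 0.006 0 0 0 -45 0;0.058 0.006 0 0 0 -45 0'
```

```text
time_s: 4.65
position: [0.536, 0.1391, 0.1503]
tcp_rot: [[0.316, 0.949, -0.002], [0.949, -0.316, -0.004], [-0.004, -0.001, -1.0]]
force: [-3.0, -5.4, 2.0]
opening: 0.008
grasp_force: 2.9
```

```bash
python3 steer.py '0.001 0 0 0 0 0 0;0.002 0 0 0 0 0 0;0.002 0 0 0 0 0 0'; python3 snap.py w3
```

```text
time_s: 4.95
position: [0.5361, 0.1394, 0.1503]
tcp_rot: [[0.315, 0.949, -0.004], [0.949, -0.315, -0.007], [-0.007, -0.002, -1.0]]
force: [-3.4, -10.5, 2.4]
opening: 0.004
grasp_force: 5.2
4.95 [0.53611093 0.13941396 0.15030971] [ -3.39441461 -10.45813464   2.42865378] [[0.315, 0.949, -0.004], [0.949, -0.315, -0.007], [-0.007, -0.002, -1.0]]
```

View pics/w3.png

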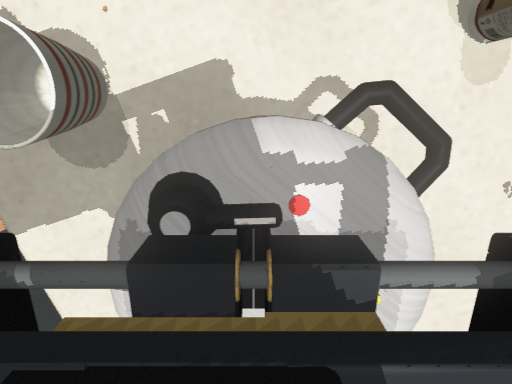

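The lever now lies along (237,221)–(276,221) and the dot is at (299,205). A further 2 mm of command gave almost no motion and more force, so it is at its stop. I check this numerically.

```bash
python3 - <<'E'
from h import *
w=np.load('pics/w3.npz'); A=(w['K'],w['view'])
red=ray(*A,(299.5,205),.1384); l=ray(*A,(237,221.5),.162); t=ray(*A,(276,221),.162)
piv=np.array([.5026,.1688])
for n,v in (('red',red[:2]-piv),('line',(t-l)[:2]),('mid',(t+l)[:2]/2-piv)): print(n,np.degrees(np.arctan2(v[1],v[0])),np.hypot(*v))
print(red)
E
```

```text
red -17.576580402527327 0.07000718384468865
line -17.519821683427296 0.02081480296861203
mid -18.164793509059315 0.043644103207882236
[0.56933884 0.14765921 0.1384    ]
```

```bash
python3 steer.py '-0.01 0 0 0 0 0 0;-0.025 0 0 0 0 0 0;-0.025 0 -0.04 0 0 0 0;-0.025 0 -0.08 0 0 0 0;-0.025 0 -0.08 0 0 0 0'
```

```text
time_s: 5.5
position: [0.5336, 0.1185, 0.236]
tcp_rot: [[0.319, 0.948, 0.013], [0.948, -0.319, 0.001], [0.005, 0.012, -1.0]]
force: [1.1, 1.5, 0.9]
opening: 0.008
grasp_force: 0.0
```

```bash
cat > plan.py <<'E'
from h import *
C=np.array([.537,.087]); s=bot.read_state(); p=s['position']; X=s['tcp_rot'][:2,:2]; yaw=np.degrees(np.arctan2(X[1,0],X[0,0])); X=np.array([[np.cos(np.radians(yaw)),np.sin(np.radians(yaw))],[np.sin(np.radians(yaw)),-np.cos(np.radians(yaw))]])
print(s['time_s'],p.round(4),'yaw',yaw.round(1),s['force'].round(1),s['joint_positions'].round(0))
a=np.load('pics/w1.npz'); H=[ray(a['K'],a['view'],q,.149)[:2]-C for q in ((210,205),(216.2,233.7))]
print([(np.degrees(np.arctan2(*h[::-1]))%360,np.hypot(*h)) for h in H])
for th,c in ((210.7,.014),)+tuple((t,0) for t in np.r_[210.7:252:4.3]):
    e=np.array([np.cos(np.radians(th)),np.sin(np.radians(th))]); n=np.array([e[1],-e[0]]); P=C+.152*e+n*(.028+c)
    print(round(th,1),P.round(4),(X.T@(P-p[:2])).round(3),'rz',round(yaw-(th-180),1),'r',np.hypot(*P).round(3))
E
python3 plan.py
```

```text
5.5 [0.5336 0.1185 0.236 ] yaw 71.4 [1.1 1.5 0.9] [ 1. 23. 93.  0. 63. 19.]
[(np.float64(209.97341112711905), np.float64(0.12118640238524321)), (np.float64(211.5429816241703), np.float64(0.16710313856813985))]
210.7 [0.3849 0.0455] [-0.117 -0.118] rz 40.7 r 0.388
210.7 [0.392  0.0335] [-0.126 -0.107] rz 40.7 r 0.393
215.0 [0.3964 0.0228] [-0.134 -0.099] rz 36.4 r 0.397
219.3 [0.4016 0.0124] [-0.143 -0.091] rz 32.1 r 0.402
223.6 [0.4076 0.0025] [-0.15  -0.082] rz 27.8 r 0.408
227.9 [ 0.4143 -0.007 ] [-0.157 -0.073] rz 23.5 r 0.414
232.2 [ 0.4217 -0.0159] [-0.163 -0.063] rz 19.2 r 0.422
236.5 [ 0.4298 -0.0243] [-0.168 -0.053] rz 14.9 r 0.43
240.8 [ 0.4384 -0.032 ] [-0.173 -0.042] rz 10.6 r 0.44
245.1 [ 0.4476 -0.0391] [-0.177 -0.031] rz 6.3 r 0.449
249.4 [ 0.4573 -0.0454] [-0.18 -0.02] rz 2.0 r 0.46
```

```bash
python3 steer.py '-0.03 -0.03 0 0 0 8 0;-0.06 -0.06 0 0 0 16 0;-0.09 -0.09 0 0 0 24 0;-0.117 -0.118 0 0 0 32 0;-0.117 -0.118 0 0 0 40 0;-0.117 -0.118 0.03 0 0 40.7 0;-0.117 -0.118 0.06 0 0 40.7 0;-0.117 -0.118 0.085 0 0 40.7 0;-0.117 -0.118 0.1 0 0 40.7 0;-0.117 -0.118 0.109 0 0 40.7 0;-0.117 -0.118 0.109 0 0 40.7 0;-0.117 -0.118 0.109 0 0 40.7 0'; python3 plan.py; python3 snap.py w4
```

```text
time_s: 6.7
position: [0.3802, 0.0454, 0.1215]
tcp_rot: [[0.86, 0.511, -0.0], [0.511, -0.86, 0.0], [0.0, -0.0, -1.0]]
force: [0.3, -0.2, -0.1]
opening: 0.004
grasp_force: 0.0
6.7 [0.3802 0.0454 0.1215] yaw 30.7 [ 0.3 -0.2 -0.1] [-10.  24. 121.   0.  35.  49.]
[(np.float64(209.97341112711905), np.float64(0.12118640238524321)), (np.float64(211.5429816241703), np.float64(0.16710313856813985))]
210.7 [0.3849 0.0455] [0.004 0.002] rz 0.0 r 0.388
210.7 [0.392  0.0335] [0.004 0.016] rz 0.0 r 0.393
215.0 [0.3964 0.0228] [0.002 0.028] rz -4.3 r 0.397
219.3 [0.4016 0.0124] [0.002 0.039] rz -8.6 r 0.402
223.6 [0.4076 0.0025] [0.002 0.051] rz -12.9 r 0.408
227.9 [ 0.4143 -0.007 ] [0.003 0.062] rz -17.2 r 0.414
232.2 [ 0.4217 -0.0159] [0.004 0.074] rz -21.5 r 0.422
236.5 [ 0.4298 -0.0243] [0.007 0.085] rz -25.8 r 0.43
240.8 [ 0.4384 -0.032 ] [0.011 0.096] rz -30.1 r 0.44
245.1 [ 0.4476 -0.0391] [0.015 0.107] rz -34.4 r 0.449
249.4 [ 0.4573 -0.0454] [0.02  0.117] rz -38.7 r 0.46
6.7 [0.38017546 0.04536252 0.12148354] [ 0.32472427 -0.15994544 -0.14368078] [[0.86, 0.511, -0.0], [0.511, -0.86, 0.0], [0.0, -0.0, -1.0]]
```

View pics/w4.png

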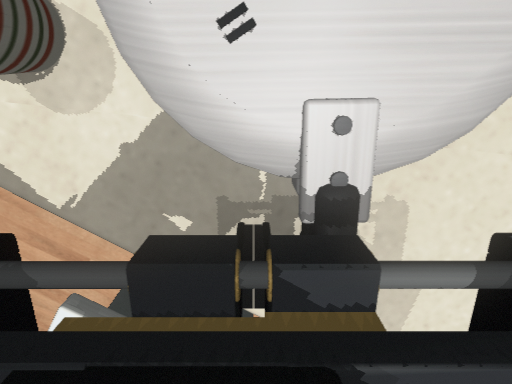

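The fingertip (253,270) stands left of and clear of the lid handle (338,210). The markings and the handle are unmoved. I raise 6 mm and push.

```bash
python3 steer.py '0 0.002 -0.006 0 0 0 0;0 0.008 -0.006 0 0 0 0;0 0.014 -0.006 0 0 0 0;0 0.02 -0.006 0 0 -2 0;0 0.026 -0.006 0 0 -4 0;0 0.032 -0.006 0 0 -6 0;0 0.039 -0.006 0 0 -8.5 0;0 0.045 -0.006 0 0 -11 0;0 0.051 -0.006 0 0 -13 0;0 0.057 -0.006 0 0 -15 0;0 0.063 -0.006 0 0 -17 0;0.001 0.069 -0.006 0 0 -19 0;0.002 0.075 -0.006 0 0 -21.5 0;0.003 0.08 -0.006 0 0 -24 0;0.004 0.085 -0.006 0 0 -26 0;0.005 0.09 -0.006 0 0 -28 0;0.007 0.096 -0.006 0 0 -30 0;0.007 0.096 -0.006 0 0 -30 0'
```

```text
time_s: 8.55
position: [0.4349, -0.0333, 0.1275]
tcp_rot: [[0.489, 0.872, -0.001], [0.872, -0.489, 0.001], [0.0, -0.002, -1.0]]
force: [-1.2, 1.7, -0.5]
opening: 0.006
grasp_force: 0.8
```

```bash
python3 steer.py '0 0.002 0 0 0 -0.5 0;0 0.004 0 0 0 -1 0;0 0.006 0 0 0 -2 0;0 0.008 0 0 0 -3 0;0 0.008 0 0 0 -3 0'; python3 steer.py '0 0.001 0 0 0 0 0;0 0.002 0 0 0 -0.5 0;0 0.002 0 0 0 -0.5 0'
```

```text
time_s: 9.05
position: [0.4417, -0.0376, 0.1274]
tcp_rot: [[0.441, 0.897, -0.001], [0.897, -0.441, -0.0], [-0.001, -0.001, -1.0]]
force: [-3.9, -0.8, 0.9]
opening: 0.006
grasp_force: 1.8
time_s: 9.35
position: [0.4435, -0.0383, 0.1274]
tcp_rot: [[0.434, 0.901, -0.001], [0.901, -0.434, -0.0], [-0.001, -0.001, -1.0]]
force: [-4.7, -0.9, 0.9]
opening: 0.004
grasp_force: 1.9
```

```bash
python3 steer.py '0 0.001 0 0 0 -0.5 0;0 0.002 0 0 0 -1 0;0 0.002 0 0 0 -1 0'; python3 steer.py '0 0.001 0 0 0 0 0;0 0.002 0 0 0 -0.5 0;0 0.002 0 0 0 -0.5 0'
```

```text
time_s: 9.65
position: [0.4455, -0.0391, 0.1274]
tcp_rot: [[0.418, 0.908, -0.001], [0.908, -0.418, -0.0], [-0.0, -0.001, -1.0]]
force: [-4.2, -0.1, 0.4]
opening: 0.009
grasp_force: 1.9
time_s: 9.95
position: [0.4475, -0.0399, 0.1275]
tcp_rot: [[0.411, 0.912, -0.0], [0.912, -0.411, -0.0], [-0.0, -0.0, -1.0]]
force: [-4.0, -0.9, 0.9]
opening: 0.007
grasp_force: 1.8
```

```bash
for i in 1; do python3 steer.py '0 0.001 0 0 0 0 0;0 0.0015 0 0 0 -0.5 0;0 0.0015 0 0 0 -0.5 0'; done; python3 steer.py '0 0.001 0 0 0 0 0;0 0.0015 0 0 0 -0.5 0;0 0.0015 0 0 0 -0.5 0'
```

```text
time_s: 10.25
position: [0.4489, -0.0405, 0.1275]
tcp_rot: [[0.403, 0.915, -0.0], [0.915, -0.403, -0.0], [-0.0, -0.0, -1.0]]
force: [-4.8, -0.9, -0.0]
opening: 0.005
grasp_force: 1.9
time_s: 10.55
position: [0.4501, -0.041, 0.1275]
tcp_rot: [[0.394, 0.919, -0.001], [0.919, -0.394, 0.0], [-0.0, -0.001, -1.0]]
force: [-5.1, -1.5, -0.6]
opening: 0.004
grasp_force: 2.2
```

```bash
python3 steer.py '0 0.001 0 0 0 0 0;0 0.0015 0 0 0 0 0;0 0.0015 0 0 0 0 0'; python3 snap.py w5; python3 - <<'E'
from h import *
c=bot.capture('scene'); cv2.imwrite('pics/sc5.png',c['color'][...,::-1]); c=bot.capture('side'); cv2.imwrite('pics/sd5.png',c['color'][...,::-1])
E
```

```text
time_s: 10.85
position: [0.45, -0.041, 0.1274]
tcp_rot: [[0.395, 0.919, -0.004], [0.919, -0.395, 0.001], [-0.0, -0.004, -1.0]]
force: [-7.6, -1.2, 2.2]
opening: 0.004
grasp_force: 3.4
10.85 [ 0.45000782 -0.04097211  0.12743968] [-7.62827732 -1.18390425  2.2332865 ] [[0.395, 0.919, -0.004], [0.919, -0.395, 0.001], [-0.0, -0.004, -1.0]]
```

View pics/w5.png

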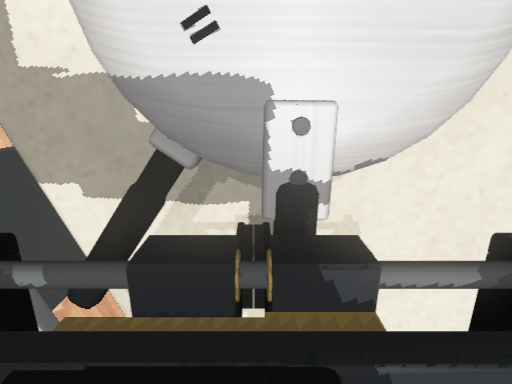

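The lid handle (297,200) has swung clear of the pot's handle (150,200). The tool stopped moving while the force rose to 7.7 N, so the lid is at its stop. I back off, rise and check from above.

```bash
python3 steer.py '0 -0.005 0 0 0 0 0;0 -0.015 0 0 0 0 0;0 -0.025 0 0 0 0 0;0 -0.025 -0.04 0 0 0 0;0 -0.03 -0.09 0 0 0 0;0.02 -0.03 -0.14 0 0 0 0;0.05 -0.03 -0.19 0 0 0 0;0.07 -0.03 -0.24 0 0 0 0;0.1 -0.03 -0.27 0 0 0 0;0.1 -0.03 -0.27 0 0 0 0;0.1 -0.03 -0.27 0 0 0 0;0.1 -0.03 -0.27 0 0 0 0'; python3 snap.py w6; python3 - <<'E'
from h import *
w=np.load('pics/w6.npz'); A=(w['K'],w['view']); hsv=cv2.cvtColor(w['color'],cv2.COLOR_RGB2HSV)
R=[]
for lo,hi,z in (((0,120,80),(8,255,255),.1384),((26,120,120),(34,255,255),.143)):
    m=cv2.inRange(hsv,lo,hi)
    if z<.14: m|=cv2.inRange(hsv,(172,120,80),(180,255,255))
    n,_,st,ce=cv2.connectedComponentsWithStats(m)
    for i in range(1,n):
        if st[i,4]>8: print(z,ce[i].round(1),st[i,4],ray(*A,ce[i],z).round(4))
def rot(v): 
    v=np.array(v)-[.537,.087]; return np.array([[.825,-.565],[.565,.825]])@v+[.537,.087]
print('expected red',rot([.569,.1475]),'saf',rot([.598,.0709]))
E
```

```text
time_s: 12.2
position: [0.4623, 0.062, 0.3959]
tcp_rot: [[0.394, 0.919, -0.003], [0.919, -0.394, -0.0], [-0.001, -0.003, -1.0]]
force: [-0.4, 0.4, -0.5]
opening: 0.005
grasp_force: 0.0
12.2 [0.46228144 0.06196109 0.39591686] [-0.44954102  0.36315899 -0.53882804] [[0.394, 0.919, -0.003], [0.919, -0.394, -0.0], [-0.001, -0.003, -1.0]]
0.1384 [272.2  72. ] 73 [0.5304 0.1581 0.1384]
0.143 [333.6  85.1] 19 [0.5973 0.1117 0.143 ]
expected red [0.5292175 0.1549925] saf [0.5964215 0.1081825]
```

View pics/w6.png

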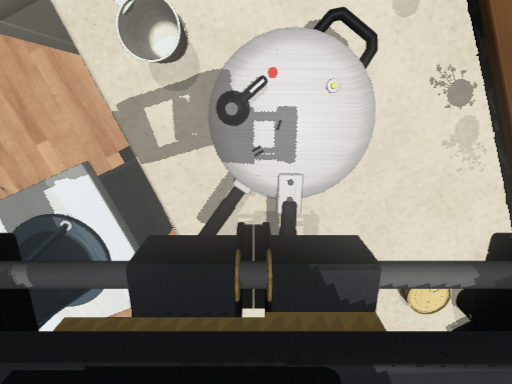

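The lever (235,105)–(266,78) points at the dot (272,72). The red-dot-to-safety-valve line has turned 34.6° (0.60 rad), and the cooker is in place.

```bash
python3 -c "
from rig import bot
print(bot.hand_in())"
```

```text
the job is handed in; nothing more can be done
None
```

The job is handed in at about 12 s: the selector lever was pushed to the red dot first, then the lid was turned 0.60 rad anticlockwise to its stop, and the arm was clear of everything.

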